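Shut the covers of the filled sample boxes

ROBOT

A 6-joint arm with a two-finger parallel gripper is mounted at the origin on the work surface. World frame = base frame: x ahead of the robot, y to its left, z up, the work surface at z = 0. Lengths are in m, angles in rad, forces in N, time in s.
With the tool pointing down it reaches from about 0.35 to 0.725 m from the base axis. Payload 6 kg.
Tool frame: the origin (TCP) lies at the very end of the fingers, on their centre line; the grasp point (between the pads) lies 19 mm behind it (r.tcp_to_grasp is the distance from the TCP to the grasp point, in m); z points along the fingers, x is the direction in which the jaws open and shut, and the axes are right-handed (so a half turn about z gives the same grasp; the last joint's range is limited). The gripper opens to 85 mm and grips with 20 to 120 N. Pads are 22 mm wide; open, the fingers measure 114 mm over their backs; the gripper's body (76 mm by 85 mm) begins 54 mm behind the grasp point. The pads swing forward as they close: fully open they stand 13 mm farther back than shut.
Start: joints at [1.443, 0.04, 0.085, 0, -1.615, -0.334], TCP at [0.267, 0.537, 0.199] pointing down, gripper open.
Joint ranges: [-2.56, 2.56], [-1.29, 2.01], [-1.08, 1.49], [-3.29, 1.98], [-2.81, -0.18], [-2.99, 2.99]. Speed limits (rad/s): [2.57, 2.57, 3.01, 3.14, 3.14, 3.14].

INTERFACE

Orientations are given as a unit quaternion [x, y, z, w].
In Python, from bench import r gives the robot as it stands. Calls block until the motion is done:
- r.goto(position, orientation): joint-space move of the TCP to a pose.
- r.move_linear(position, rotation=None, vel=0.15, force_limit=None): straight line of the TCP; rotation=None keeps the orientation; vel is the mean speed in m/s. With force_limit (N) it stops when the force on the tool has changed by that much, and returns True; else False.
- r.set_joints(angles): joint-space move.
- r.move_gripper(opening, grasp_force=None): finger opening in m; grasp_force is the grip in N (None keeps the last); returns when the fingers have stopped.
- r.pause(seconds).
- r.ik(position, orientation): joint angles nearest the present ones, or None.
- r.get_image(name): name is "scene" or "top"; returns the picture (400x640x3 uint8, red, green, blue); there is no depth.
- r.camera_params(name): a dict with "K" (3x3 intrinsics, pixels), "origin" and "rotation" of the camera in the world. Camera axes: x right, y down, z forward; pixel columns grow to the right and rows downward; lengths in m; the calibration is good to about 2 mm. A picture is of the moment at which its call begins. camera_params takes no time and is no camera call.
A pose or a line that the arm cannot do raises r.Unreachable and nothing moves.
- r.sign_off(): hands the job in, once; it reports no verdict.
Trained networks look in the newest picture that a camera, given by its name, has taken for a name from the list of things; names that differ only in an ending like _2 or _b are one class to them, and where a whole thing is asked for, a point or a joint stands for the part that bears it (a point fixed in the world has none). Each returns a list of dicts, best first, with "conf" (0 to 1); they miss things now and then, are a little off and sometimes report something else, mostly with a low value. They report only what shows in the picture. A call takes as long as a camera call.
- r.outline_of(camera, query): "mask" (400x640 bool, what is visible of it) and "extent" ([left, top, width, height] in pixels, round what is visible of it).
Readings, each from a call of its own:
- r.get_time_s(): time.
- r.get_joints(): joint angles.
- r.get_joint_velocities(): joint speeds.
- r.get_tau(): joint torques, N m.
- r.get_eef_pos(): TCP position.
- r.get_tcp_rot(): TCP orientation.
- r.get_wrist_force(): force on the tool from outside, world axes, zero at the start.
- r.get_moment(): the same for the moment, N m.
- r.get_width(): finger opening in m.
Only numpy, scipy, OpenCV 4.12 (cv2) and the standard library are available. Lean on these libraries where they do the work, as an engineer would, in place of code of your own. Each camera call takes 0.05 s, during which the arm holds its last target.

TASK

Three sample boxes stand on the lab bench with their clear covers up: one is full of red-capped tubes, one of orange-capped tubes and one is empty. Press the covers of the two filled boxes fully down until the catch holds each one shut. Leave the empty box open, and do not push the loose tube rack about.

Things in the scene. Friction and masses are not known exactly. Their poses are not given: they have to be found in the camera images.
- red_pad (a point): box of 16 RED-capped tubes: centre of the blue 26 x 40 mm press pad on its clear cover's upper face. Axes turn with the cover: x towards the hinge, y along it, z out of the upper face (tilt of z = opening, 0 is shut). Hinge line: 90 mm along +x and 16 mm below the pad, 52 mm above the bench. Shut, the pad is level, 68 mm above the bench; the cover's free edge is 55 mm beyond it.
- orange_pad (a point): same point and axes on the like box of 16 ORANGE-capped tubes. All boxes: white, 132 mm square, fixed, level, hinge away from the robot, yaw within 0.5 rad; cover 134 mm wide. A weak spring holds covers up at 0.4 to 0.6 rad. In the last 0.08 rad a catch at the free edge takes 5 to 8 N at the pad (more nearer the hinge), then holds it shut. Let go earlier, it springs up.
- empty_pad (a point): same point and axes on the like box that is EMPTY (16 dark wells, no tubes); cover, spring and catch as on the others
- rack_mid (a point): loose white tube rack with 8 grey-capped tubes standing beyond the boxes, 60 x 112 mm (its x, y), 94 mm tall; the point is its centre, 47 mm above the bench

How it is judged:
By the outcome, as a careful person would: the job done as asked, in the order asked, and still so for the second after the job is handed in, with the robot touching nothing.
It also fails if it takes over 38 s, if anything falls off the work surface, if the arm or the gripper's body presses on something with over 40 N, if the wrist force passes 120 N, or if a joint passes its speed limit or range.

## Working session

There is one attempt and no reset: what is moved stays moved. The work goes in short steps, each a Python script; the robot and the scene stay as the last script left them, time stands still between calls to the robot, and variables do not carry over. Pictures are saved under pics/ and viewed, and the job is handed in when it is done.

```bash
mkdir -p pics; ls
python3 - <<'E'
from bench import r
import cv2,numpy as np
for c in("scene","top"):
    im=r.get_image(c); cv2.imwrite(f"pics/{c}0.png",im[:,:,::-1])
    p=r.camera_params(c); print(c,np.round(p["K"],1).tolist(),np.round(p["origin"],4),np.round(p["rotation"],4).tolist())
    for q in("red_pad","orange_pad","empty_pad","rack_mid"):
        for d in r.outline_of(c,q)[:3]:
            m=d["mask"]; ys,xs=np.nonzero(m); print(c,q,round(d["conf"],2),d["extent"],m.sum(),xs.mean().round(1),ys.mean().round(1))
print(r.get_time_s(),r.get_tcp_rot())
E
```

```text
pics
scene [[382.8, 0.0, 326.6], [0.0, 382.8, 196.3], [0.0, 0.0, 1.0]] [0.9597 0.3447 0.7835] [0.385, 0.8735, -0.2723, -0.1206]
scene red_pad 0.96 [389.7, 192.1, 99.1, 95.7] 5036 437.2 238.9
scene empty_pad 0.69 [301.6, 122.3, 68.8, 72.6] 3649 336.0 159.8
scene rack_mid 0.85 [273.1, 261.8, 65.0, 59.8] 2255 307.5 292.7
top [[468.6, 0.0, 317.6], [0.0, 468.6, 194.5], [0.0, 0.0, 1.0]] [ 0.5044 -0.017   1.4109] [0.7158, -0.6974, 0.0206, -0.0288]
top red_pad 0.67 [195.4, 188.1, 61.7, 57.6] 2324 224.6 215.5
top orange_pad 0.79 [380.0, 200.5, 64.9, 55.5] 2325 410.7 228.3
top empty_pad 0.96 [296.8, 192.4, 60.9, 63.0] 2344 328.7 225.6
top rack_mid 0.81 [254.6, 120.8, 42.6, 30.1] 893 276.2 134.1
0.5 [-5.26530996e-01  8.50155928e-01 -7.03979386e-05 -6.12749713e-05]
```

View pics/scene0.png

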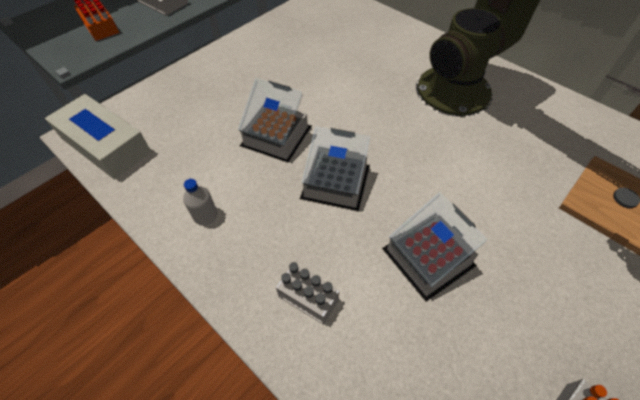

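View pics/top0.png

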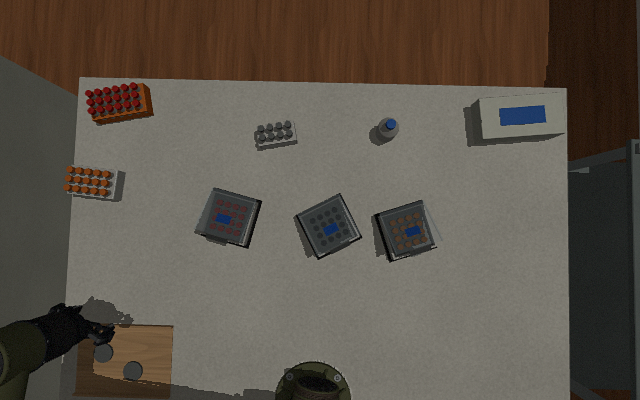

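```bash
cat > h.py <<'E'
import cv2,numpy as np
from scipy.spatial.transform import Rotation as R
from bench import r
def cam(c):
    p=r.camera_params(c); q=np.array(p["rotation"])
    M=R.from_quat(q).as_matrix() if q.size==4 else q
    return np.array(p["K"]),M,np.array(p["origin"])
def proj(c,X):
    K,M,o=cam(c); v=(np.atleast_2d(X)-o)@M@K.T; return v[:,:2]/v[:,2:]
def P(c):
    K,M,o=cam(c); return K@np.c_[M.T,-M.T@o]
def tri(a,b):
    X=cv2.triangulatePoints(P("top"),P("scene"),np.array(a,float).reshape(2,1),np.array(b,float).reshape(2,1)); X=X[:3,0]/X[3,0]
    return X,[np.linalg.norm(proj("top",X)[0]-a),np.linalg.norm(proj("scene",X)[0]-b)]
def blues(im,box):
    hsv=cv2.cvtColor(im,cv2.COLOR_RGB2HSV)
    m=cv2.inRange(hsv,(105,140,60),(130,255,255)); k=np.zeros_like(m); x0,y0,x1,y1=box; k[y0:y1,x0:x1]=m[y0:y1,x0:x1]
    n,l,s,c=cv2.connectedComponentsWithStats(k); return [(s[i].tolist(),c[i]) for i in range(1,n) if s[i][4]>15],k
E
python3 - <<'E'
from h import *
t=cv2.imread("pics/top0.png")[:,:,::-1].copy(); s=cv2.imread("pics/scene0.png")[:,:,::-1].copy()
bt,_=blues(t,(180,170,450,270)); bs,_=blues(s,(230,70,500,300))
for b in bt+bs: print(b)
tt=dict(zip(("red","empty","orange"),sorted([b[1] for b in bt],key=lambda c:c[0])))
ss=dict(zip(("orange","empty","red"),sorted([b[1] for b in bs],key=lambda c:c[0])))
for k in tt: print(k,*tri(tt[k],ss[k]))
cv2.imwrite("pics/z1.png",cv2.resize(t[175:270,180:450],None,fx=2.9,fy=2.9,interpolation=cv2.INTER_CUBIC)[:,:,::-1])
cv2.imwrite("pics/z2.png",cv2.resize(s[70:300,230:500],None,fx=2.6,fy=2.6,interpolation=cv2.INTER_CUBIC)[:,:,::-1])
E
```

```text
([215, 213, 17, 12, 120], array([222.85833333, 218.41666667]))
([323, 222, 16, 14, 123], array([330.53658537, 228.67479675]))
([405, 226, 16, 11, 112], array([412.26785714, 230.8125    ]))
([264, 99, 15, 11, 115], array([271.06956522, 103.99130435]))
([329, 147, 17, 12, 153], array([337.21568627, 152.11111111]))
([432, 222, 21, 21, 243], array([442.00411523, 231.52263374]))
red [0.5218189  0.26067959 0.10938227] [np.float64(0.08898580431314612), np.float64(0.1795349169941095)]
empty [ 0.50124758 -0.03927295  0.10211554] [np.float64(0.05353149188274562), np.float64(0.09498312103603812)]
orange [ 0.50153171 -0.26428679  0.11407336] [np.float64(0.13830542653675826), np.float64(0.22201993079323637)]
```

View pics/z1.png

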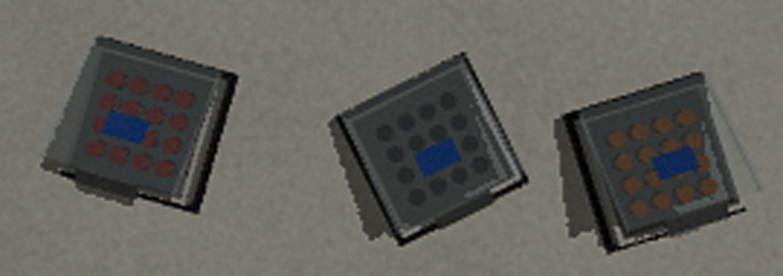

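View pics/z2.png

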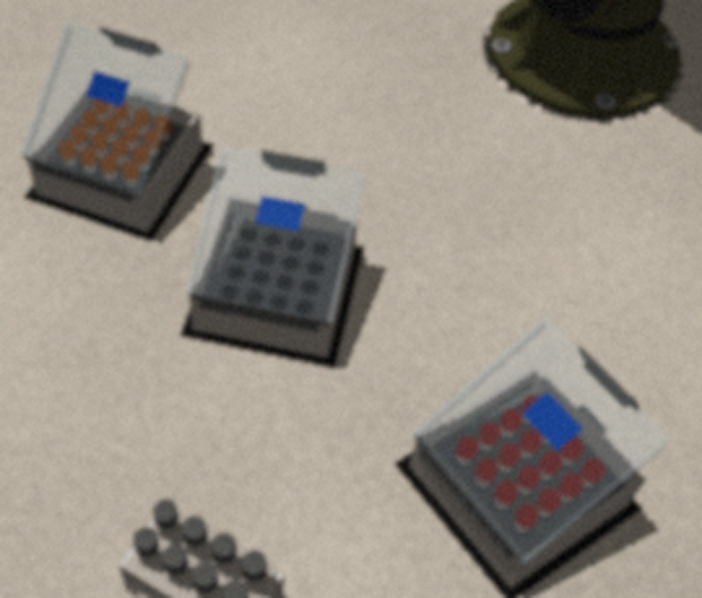

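```bash
cat >> h.py <<'E'
from scipy.optimize import minimize
def model(p):
    # hinge-line mid point x,y ; yaw ; opening -> pad pts
    hx,hy,yaw,a=p; Rz=R.from_euler('z',yaw).as_matrix(); Ry=R.from_euler('y',a).as_matrix()
    return np.array([hx,hy,.052]),Rz@Ry
def cover(p,pts):   # pts in pad frame -> world
    h,M=model(p); return h+(np.atleast_2d(pts)+[-.09,0,.016])@M.T
def render(c,X):
    S=16; m=np.zeros((400,640),np.float32); uv=proj(c,X); lo=np.floor(uv.min(0)).astype(int)-2; hi=np.ceil(uv.max(0)).astype(int)+3
    b=np.zeros(((hi-lo)[1]*S,(hi-lo)[0]*S),np.uint8)
    cv2.fillPoly(b,[np.round((uv-lo+.5)*S).astype(np.int32)],255)
    m[lo[1]:hi[1],lo[0]:hi[0]]=cv2.resize(b,tuple((hi-lo).tolist()),interpolation=cv2.INTER_AREA)/255.; return m
PAD=np.array([[-.013,-.02,0],[.013,-.02,0],[.013,.02,0],[-.013,.02,0]])
def soft(im,ctr):
    x,y=np.round(ctr).astype(int); w=np.zeros((400,640),np.float32)
    f=im.astype(np.float32); b=f[:,:,2]-f[:,:,0]; sl=np.s_[y-14:y+15,x-14:x+15]
    w[sl]=np.clip((b[sl]-25)/(np.percentile(b[sl],97)-25),0,1)
    return w
def fit(t,s,ct,cs,p0):
    T,Sx=soft(t,ct),soft(s,cs)
    # pad offsets per view free (calibration 2 mm): only common fit
    f=lambda p:((render("top",cover(p,PAD))-T)**2).sum()+((render("scene",cover(p,PAD))-Sx)**2).sum()
    best=min((minimize(f,[p0[0],p0[1],y,a],method="Nelder-Mead",options=dict(initial_simplex=np.array([p0[0],p0[1],y,a])+np.vstack([np.zeros(4),np.diag([.006,.006,.1,.08])]),xatol=1e-4,fatol=1e-2)) for y in(p0[2]-.1,p0[2]+.1) for a in (.45,.55)),key=lambda q:q.fun)
    return best.x,best.fun
E
python3 - <<'E'
from h import *
t=cv2.imread("pics/top0.png")[:,:,::-1].copy(); s=cv2.imread("pics/scene0.png")[:,:,::-1].copy()
D=dict(red=((222.86,218.42),(442,231.5),(.522,.261),-.26),orange=((412.27,230.81),(271.07,103.99),(.5015,-.264),.305),empty=((330.5,228.7),(337.2,152.1),(.501,-.039),.45))
vt,vs=t.copy(),s.copy(); res={}
for k,(ct,cs,xy,yaw) in D.items():
    h0=np.array(xy)+.075*np.array([np.cos(yaw),np.sin(yaw)])
    p,f=fit(t,s,np.array(ct),np.array(cs),[*h0,yaw]); res[k]=p.tolist()
    print(k,np.round(p,4),round(f,1),"pad",np.round(cover(p,[0,0,0])[0],4))
    q=p.copy(); q[3]=0
    # box 132 square bottom; hinge at x=+90 from pad, free edge -55 => cover mid about pad+17.5mm
    c=cover(q,[.0175+.003,0,0])[0]; M=model(q)[1]; 
    for z in(0,.052):
        B=(np.array([[-.066,-.066,0],[.066,-.066,0],[.066,.066,0],[-.066,.066,0]])@M.T+c); B[:,2]=z
        for im,n in((vt,"top"),(vs,"scene")): cv2.polylines(im,[np.round(proj(n,B)*8).astype(np.int32)],True,(0,255,0),1,cv2.LINE_AA,3)
    for im,n in((vt,"top"),(vs,"scene")): cv2.polylines(im,[np.round(proj(n,cover(p,PAD))*8).astype(np.int32)],True,(255,255,0),1,cv2.LINE_AA,3)
import json; json.dump(res,open("fit.json","w"))
cv2.imwrite("pics/z3.png",cv2.resize(vt[175:270,180:450],None,fx=2.9,fy=2.9,interpolation=cv2.INTER_CUBIC)[:,:,::-1])
cv2.imwrite("pics/z4.png",cv2.resize(vs[70:300,230:500],None,fx=2.6,fy=2.6,interpolation=cv2.INTER_CUBIC)[:,:,::-1])
E
```

```text
red [ 0.5904  0.2417 -0.2641  0.5059] 14.2 pad [0.5219 0.2602 0.1096]
orange [ 0.5653 -0.2451  0.2919  0.5823] 21.3 pad [ 0.5017 -0.2642  0.1149]
empty [ 0.5686 -0.0045  0.4767  0.4217] 11.6 pad [ 0.5015 -0.0392  0.1034]
```

View pics/z3.png

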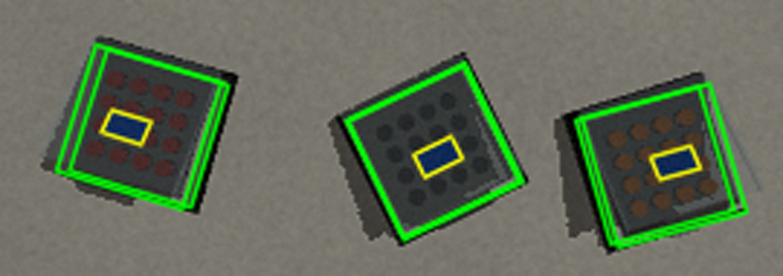

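View pics/z4.png

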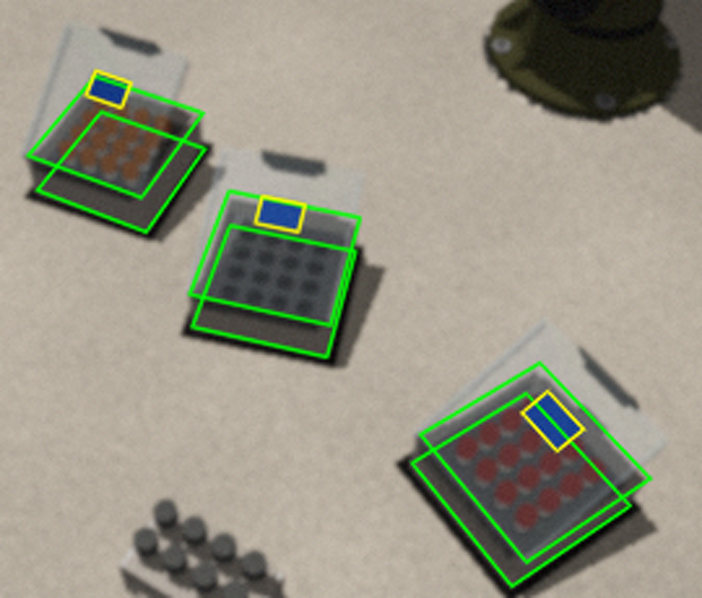

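```bash
cat >> h.py <<'E'
import json
def press(k):
    p=np.array(json.load(open("fit.json"))[k]); yaw=p[2]
    c=[]
    for s in(1,-1):
        yv=s*np.array([-np.sin(yaw),np.cos(yaw),0]); z=np.array([0,0,-1.]); q=R.from_matrix(np.c_[yv,np.cross(z,yv),z]).as_quat()
        up=cover(p,[0,0,0])[0]+[0,0,.06]; j=r.ik(up,q)
        if j is not None: c.append((np.abs(np.array(j)-r.get_joints()).max(),q))
    q=min(c,key=lambda a:a[0])[1]
    hi=up.copy(); hi[2]=.25; r.goto(hi,q)
    r.move_linear(cover(p,[0,0,.02])[0],vel=.2)
    w0=np.array(r.get_wrist_force())
    for a in(.35,.16):
        pp=p.copy(); pp[3]=a; hit=r.move_linear(cover(pp,[0,0,.003])[0],vel=.1,force_limit=30)
        print("a",a,hit,np.round(r.get_eef_pos(),4),np.round(np.array(r.get_wrist_force())-w0,1))
    pp[3]=0; e=cover(pp,[0,0,0])[0]; e[2]=.060
    hit=r.move_linear(e,vel=.025,force_limit=25)
    print(k,"end",hit,np.round(r.get_eef_pos(),4),"target",np.round(e,4),np.round(np.array(r.get_wrist_force())-w0,1))
    r.pause(.2); print(np.round(np.array(r.get_wrist_force())-w0,1))
    e=np.array(r.get_eef_pos()); e[2]=.25; r.move_linear(e,vel=.2)
    print("t",r.get_time_s())
E
python3 - <<'E'
from h import *
r.move_gripper(0.0)
e=np.array(r.get_eef_pos()); print(e,r.get_time_s())
e[2]=.25; r.move_linear(e,vel=.2)
press("red")
for c in("scene","top"): cv2.imwrite(f"pics/{c}1.png",r.get_image(c)[:,:,::-1])
E
```

```text
[0.26730155 0.53714953 0.19885328] 1.2667
a 0.35 False [0.5155 0.2623 0.1019] [ 0.  -0.1 -0.7]
a 0.16 False [0.5076 0.264  0.0852] [-0.8  0.5  0.2]
red end False [0.5036 0.2652 0.06  ] target [0.5035 0.2652 0.06  ] [-0.2 -0.7  0.1]
[ 0.   0.2 -0.6]
t 7.1
```

View pics/scene1.png

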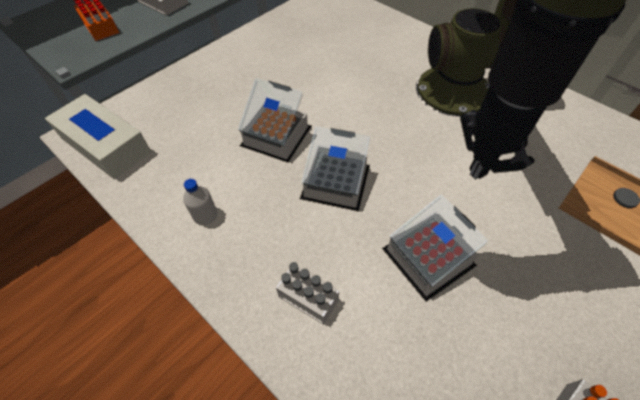

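Run:
```python
from h import *
print(r.get_width(),r.get_eef_pos(),r.tcp_to_grasp)
t=cv2.imread("pics/top1.png"); cv2.imwrite("pics/z5.png",cv2.resize(t[150:300,150:350],None,fx=3.8,fy=3.8,interpolation=cv2.INTER_CUBIC))
```

```text
-7.28891700268069e-05 [0.50314976 0.26498949 0.24836377] 0.0187
```

View pics/z5.png

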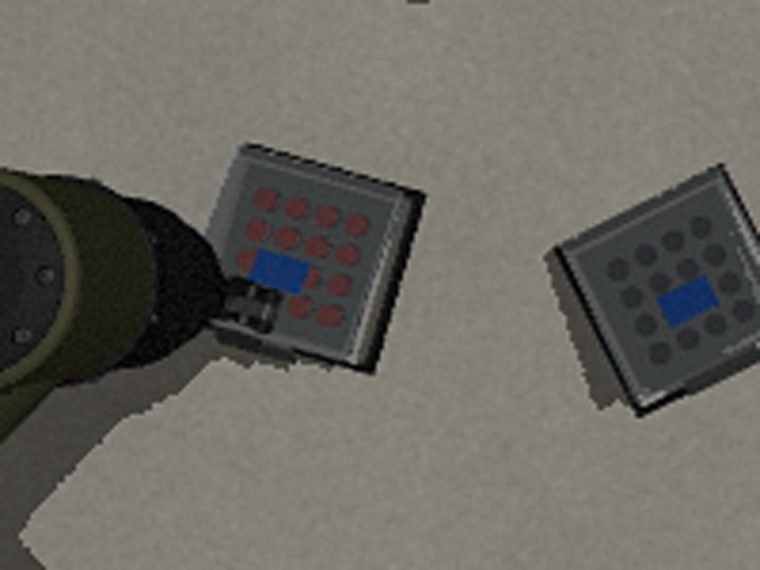

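Run:
```python
from h import *
X=np.array(r.get_eef_pos()); M=R.from_quat(r.get_tcp_rot()).as_matrix()
print(proj("scene",X),proj("top",X),np.round(M,3).tolist(),np.round(r.get_joints(),3),np.round(r.get_wrist_force(),1))
t=cv2.imread("pics/scene1.png")
for d,c in((0,(0,0,255)),(-.0187,(0,255,0)),(-.073,(255,0,255))):
    u=proj("scene",X+M[:,2]*d)[0]; cv2.circle(t,tuple(np.round(u*8).astype(int).tolist()),12,c,-1,cv2.LINE_AA,3)
cv2.imwrite("pics/z6.png",cv2.resize(t[60:300,380:580],None,fx=2.5,fy=2.5,interpolation=cv2.INTER_CUBIC))
t=cv2.imread("pics/top1.png")
for d,c in((0,(0,0,255)),(-.0187,(0,255,0)),(-.073,(255,0,255))):
    u=proj("top",X+M[:,2]*d)[0]; cv2.circle(t,tuple(np.round(u*8).astype(int).tolist()),12,c,-1,cv2.LINE_AA,3)
cv2.imwrite("pics/z7.png",cv2.resize(t[180:260,180:260],None,fx=6,fy=6,interpolation=cv2.INTER_CUBIC))
```

```text
[[470.2259226  186.47694022]] [[209.02099535 224.79818938]] [[-0.261, -0.965, -0.002], [-0.965, 0.261, -0.002], [0.002, 0.002, -1.0]] [ 0.837 -0.029  0.105 -0.    -1.708  0.469] [ 0.3 -0.3  0.1]
```

View pics/z6.png

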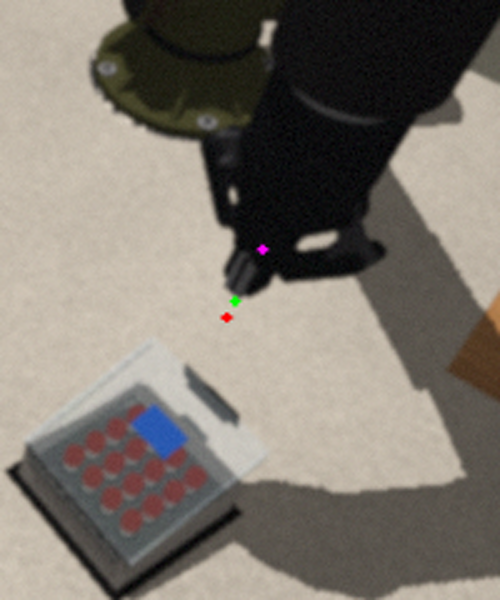

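View pics/z7.png

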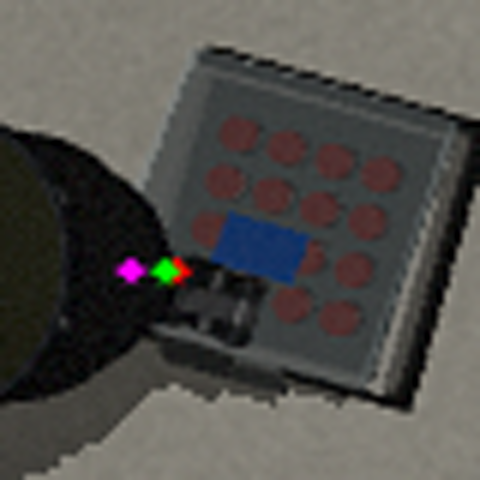

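Run:
```python
from h import *
w0=np.array(r.get_wrist_force())
e=np.array([.5035,.2652,.10]); r.move_linear(e,vel=.2); e[2]=.06; r.move_linear(e,vel=.08,force_limit=20)
s=r.get_image("scene"); t=r.get_image("top")
X=np.array(r.get_eef_pos()); print(X,np.round(np.array(r.get_wrist_force())-w0,2),r.get_time_s(),proj("scene",X))
a=cv2.resize(s[130:310,370:520],None,fx=3.2,fy=3.2,interpolation=cv2.INTER_CUBIC); cv2.imwrite("pics/z8.png",a[:,:,::-1])
cv2.imwrite("pics/t2.png",t[:,:,::-1]);cv2.imwrite("pics/s2.png",s[:,:,::-1])
```

```text
[0.50383227 0.26528102 0.06055001] [-0.07 -0.11  0.34] 8.85 [[442.93483607 238.65690435]]
```

View pics/z8.png

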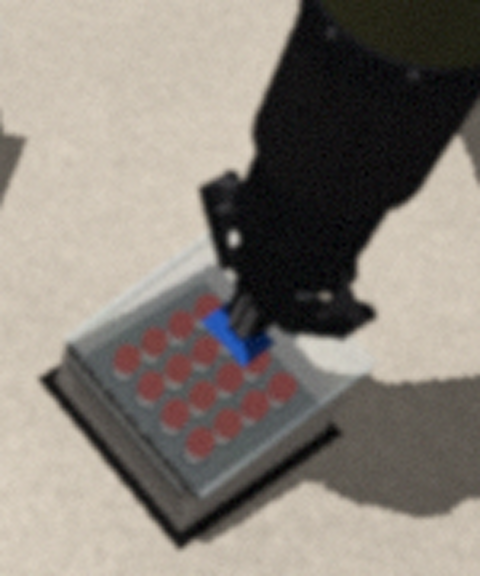

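Run:
```python
from h import *
w0=np.array(r.get_wrist_force())
e=np.array([.5035,.2652,.02])
hit=r.move_linear(e,vel=.03,force_limit=25)
X=np.array(r.get_eef_pos()); print(hit,X,np.round(np.array(r.get_wrist_force())-w0,2),r.get_time_s())
s=r.get_image("scene");cv2.imwrite("pics/z9.png",cv2.resize(s[130:310,370:520],None,fx=3.2,fy=3.2,interpolation=cv2.INTER_CUBIC)[:,:,::-1])
```

```text
True [0.50359497 0.26560083 0.035634  ] [-2.85 -0.15  6.99] 9.7333
```

View pics/z9.png

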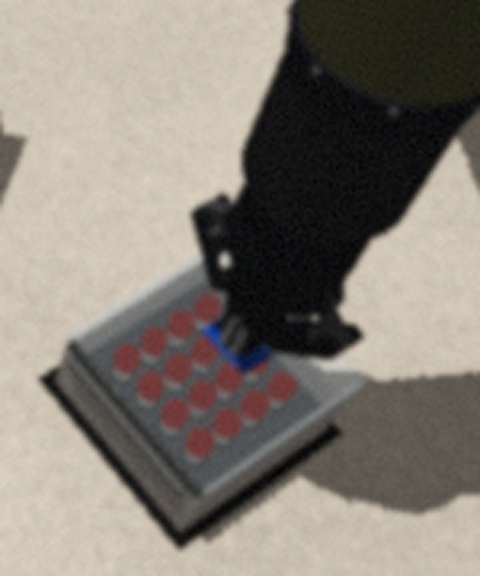

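Run:
```python
from h import *
X=np.array(r.get_eef_pos()); X[2]=.25; r.move_linear(X,vel=.25); r.pause(.2)
print(r.get_eef_pos(),r.get_wrist_force(),r.get_time_s())
s=r.get_image("scene");t=r.get_image("top");cv2.imwrite("pics/s3.png",s[:,:,::-1]);cv2.imwrite("pics/t3.png",t[:,:,::-1])
a=cv2.resize(s[130:310,370:520],(450,540),interpolation=cv2.INTER_CUBIC);
cv2.imwrite("pics/z10.png",a[:,:,::-1])
bs,_=blues(s,(380,180,500,300)); bt,_=blues(t,(180,170,270,270)); print(bs,bt)
p=np.array(json.load(open("fit.json"))["red"]); p[3]=0; print(proj("scene",cover(p,[0,0,0])),proj("top",cover(p,[0,0,0])))
```

```text
[0.50329206 0.26537087 0.24849004] [ 0.36456642 -0.08240223 -0.10726864] 10.9917
[([434, 228, 20, 18, 191], array([443.78010471, 236.63874346]))] [([218, 219, 14, 13, 102], array([224.85294118, 224.62745098]))]
[[443.86494456 236.86458087]] [[224.16972153 224.99631662]]
```

View pics/z10.png

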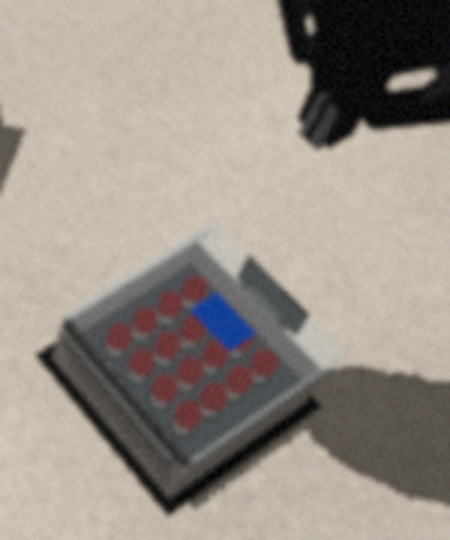

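```bash
sed -i 's/e\[2\]=.060/e[2]=.022/; s/cover(pp,\[0,0,.003\])\[0\],vel/cover(pp,[0,0,-.02])[0],vel/' h.py
python3 - <<'E'
from h import *
X=np.array(r.get_eef_pos()); 
press("orange")
r.pause(.2)
for c in("scene","top"):
    im=r.get_image(c); cv2.imwrite(f"pics/{c}4.png",im[:,:,::-1])
    bl,_=blues(im,(230,70,500,300) if c=="scene" else (180,170,450,270)); print(c,[(b[0][4],b[1].round(1)) for b in bl])
for k in("red","orange"):
    p=np.array(json.load(open("fit.json"))[k]); p[3]=0; print(k,proj("scene",cover(p,[0,0,0])),proj("top",cover(p,[0,0,0])))
print(r.get_time_s())
E
```

```text
a 0.35 False [ 0.4835 -0.27    0.08  ] [ 0.2 -0.7 -0.2]
a 0.16 False [ 0.4793 -0.2707  0.062 ] [ 0.5 -0.1  0.2]
orange end True [ 0.4791 -0.2717  0.0357] target [ 0.4791 -0.271   0.022 ] [-1.3 -0.   6.3]
[-1.4  1.7  6.3]
t 17.3667
scene [(83, array([277.3, 111.5])), (161, array([337. , 151.9])), (191, array([443.8, 236.6]))]
top [(124, array([224., 225.]))]
red [[443.86494456 236.86458087]] [[224.16972153 224.99631662]]
orange [[277.76150475 111.78354143]] [[411.54203028 238.5593972 ]]
17.6667
```

View pics/scene4.png

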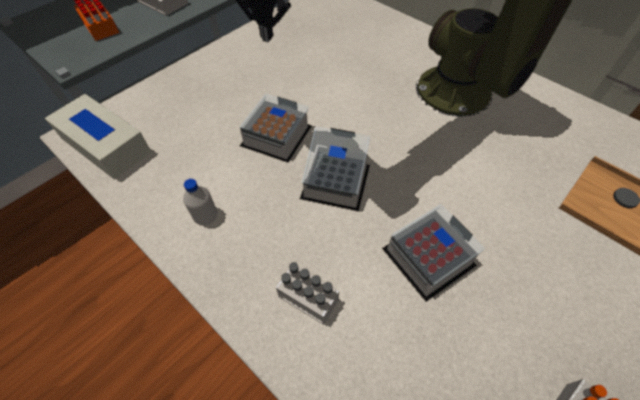

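Run:
```python
from h import *
r.pause(.5); im=r.get_image("scene"); bl,_=blues(im,(230,70,500,300)); print([b[1].round(1) for b in bl],r.get_wrist_force(),r.get_time_s())
r.sign_off()
```

```text
[array([277.3, 111.5]), array([337. , 151.9]), array([443.8, 236.7])] [ 0.22332032 -0.02741159  0.51649243] 18.2167
the job is handed in; nothing more can be done
```

I pressed the covers of the red and orange boxes down with closed fingers on the blue pads, and both catches held. I handed the job in at about 18.2 s, with the arm clear at z ≈ 0.25 m.

- **Shut covers:** Both presses hit a hard stop at the same TCP height (0.0356 and 0.0357 m). After release, both pads stayed within about 0.5 px of where a shut pad should appear in the scene view. In the top view I could only check red, which matched, because the arm hid orange.
- **Empty box and rack:** The empty box's pad stayed in place (337, 152 px), so its cover is still open. The rack looks undisturbed in the pictures.
- **One thing disagreed:** On my first try at the red cover, the TCP went down to z = 0.060 m with almost no force and the cover sprang back up. The closed fingertips sit about 30 mm short of the reported TCP, as the pictures and the stop height both show. I redid the red press lower, stopping on contact force, and allowed for this on orange.

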